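Eject a cast pad from the bench mould and lay it out to cure

ROBOT

A 7-joint arm with a two-finger parallel gripper is mounted at the origin on the work surface. World frame = base frame: x ahead of the robot, y to its left, z up, the work surface at z = 0. Lengths are in m, angles in rad, forces in N, time in s.
With the tool pointing down it reaches from about 0.425 to 0.925 m from the base axis. Payload 6.8 kg.
Tool frame: the origin (TCP) lies on the mounting face of the last link; the fingertips stand 173 mm ahead of it and the grasp point (between the pads) lies 155 mm ahead of it; z points along the fingers, y is the line along which they close (so a half turn about z gives the same grasp; the last joint's range is limited). The gripper opens to 85 mm and grips with 20 to 120 N. Pads are 22 mm wide; open, the fingers measure 114 mm over their backs; the gripper's body (76 mm by 85 mm) begins 54 mm behind the grasp point. The pads swing forward as they close: fully open they stand 13 mm farther back than shut.
Start: joints at [1.148, 0.477, 0.022, 1.555, -0.011, 1.109, -0.083], TCP at [0.209, -0.642, 0.405] pointing down, gripper open.
Joint ranges: [-2.96, 2.96], [-0.34, 2.1], [-1.41, 1.46], [0.24, 2.44], [-1.37, 4.51], [0.17, 1.92], [-2.96, 2.96]. Speed limits (rad/s): [2.39, 2.39, 3.14, 3.14, 3.14, 3.14, 3.14].

INTERFACE

Orientations are given as a rotation vector (axis times angle).
In Python, from bench import r gives the robot as it stands.
- The arm moves only by the tool carry_out, never from a script. Its argument "moves" is a list of rows, each a list of 5 numbers: the shift along the tool's x, y, z in m, then the turn about the tool's z in rad, then the finger opening in m, from 0 to 0.0854. In form: [[dx, dy, dz, roll, claw], ...]. A call has exactly 8 rows; each row is the pose to reach, as a shift and turn from the pose commanded when the call began, along the tool's axes at that moment; what a row does not reach only later rows make up. A row lasts 1/10 s, in which the tool goes at most 50 mm and 8.59 degrees, less where a joint would pass 70% of its speed; a pose out of reach is approached as far as the arm can. A call with a gripper value outside its range is refused whole. The fingers move at their own pace and stop on an object; "force" is the grip in N (left out, the last holds). Time passes only in rows, so rows that repeat a pose let the fingers close, or fill a call up. It gives the time, the measured TCP pose, the force, the opening and the grip force at its end, in the units of the state.
- r.get_obs(): the state, without advancing time (a new reading comes with each control period).
- r.grab_frame(name): name is "scene" or "top" or "wrist"; returns the picture (480x640x3 uint8, red, green, blue); there is no depth.
- r.calibration(name): a dict with "fx", "fy", "cx", "cy" (pixels), "k1" (the pictures are not rectified: a ray, as slopes to the right and down, at radius r is drawn at 1 + k1 r^2 times it, then the intrinsics apply), "rvec" (rotation vector, rad) and "tvec" (3), from world to camera coordinates, as OpenCV has them. Camera axes: x right, y down, z forward; pixel columns grow to the right and rows downward; lengths in m; the calibration is good to about 2 mm. A picture is of the moment at which its call begins: read the wrist's pose just before it. calibration takes no time and is no camera call; for the wrist camera it gives the pose at the moment of the call.
- r.hand_in(): hands the job in; it is judged then, once.
The state is a dict: "clock": time; "joints": joint angles; "qvel": joint speeds; "tau": joint torques, N m; "tcp_pos": TCP position; "orientation": TCP orientation; "contact_force": force on the tool from outside, world axes, zero at the start; "moment": the same for the moment, N m; "grip_width": finger opening in m; "gripper_force": force on a finger pad.
Only numpy, scipy, OpenCV 4.12 (cv2) and the standard library are available. Lean on these libraries where they do the work, as an engineer would, in place of code of your own. Each camera call takes 0.05 s, during which the arm holds its last target. There are 200 camera calls.

TASK

Slide the blue gate of the bench mould fully aside and leave it open, press the red ejector all the way in so that it pushes the orange cast pad out onto the landing plate, and let the ejector spring back. Then lay the pad flat and wholly on the green curing board, beside the pad already curing there, parallel to it and not touching it. Set it down rather than dropping it, and leave the curing pad, tin, jar and scraper where they are.

Things in the scene. Friction and masses are not known exactly. Their poses are not given: they have to be found in the camera images.
- mould: Fixed aluminium bench mould; origin at the cavity's centre, on the bench; +x the ejection direction, z up. In mm: base plate x -62 to 160, y -35 to 35, top z = 20, beyond x = 52 the open landing plate without walls. Walls and top rails (top z = 63, slot 24 wide between) enclose the cavity, x -62 to 42, y -34 to 34. A sprung catch holds the pad: 2 to 5 N slides it.
- gate (a joint): Slide of the blue gate, in m: 0 = shut across the cavity's mouth (starts at 0 to 0.006), 0.065 = fully aside. It moves along the mould's +y, stays where it is left, resists with about 1.5 N.
- gate_knob (a point): Top centre of the upright blue round post (16 mm diameter, standing 36 mm high above the gate plate) by which the gate is pushed. When shut it is at x = 48, y = 0, z = 96 mm in the mould frame. The gate plate beneath it is 8 mm thick (mould x), 60 mm wide, top at z = 60.
- ejector (a joint): Slide of the spring ejector, in m: 0 = out (rest), 0.094 = pressed fully home. Pressing moves it along the mould's +x; the spring takes 2.7 N to start, 11 N at the end, and returns it to 0 when let go. Its pusher starts 2 mm behind the pad, and at the full stroke leaves the pad's rear end at mould x = 52, clear of the gate.
- ejector_face (a point): Centre of the rear (pressing) face of the red round thumb plate, 52 mm diameter, 12 mm thick, standing upright square to the mould's x axis. At rest at x = -170, y = 0, z = 40 mm in the mould frame; bench free beneath and behind it.
- pad_center (a point): Centre of the orange cast pad to be ejected, a block 80 (x) x 45 (y) x 34 (z) mm, 0.1 to 0.21 kg. It starts in the mould's cavity, its x along the mould's x, standing on the base plate.
- pad: The same orange pad; origin at the centre of its underside, axes as for its centre.
- curing_board_top (a point): Centre of the top face of the fixed green curing board, 130 (x) x 190 (y) mm, 12 mm thick, lying on the bench; axes along its sides. The pads lie with their 80 mm length along the board's x. The half at +y is free.
- reject_board_top (a point): Centre of the top face of a bare plywood board of the same size, not for this pad. The two boards may be either way round.
- old_pad_center (a point): Centre of the like orange pad already curing on the green board's -y half, 17 mm above the board, its length along the board's x within 0.05 rad. To be left alone.
- old_pad: The same curing pad; origin at the centre of its underside.
- tin: Paint tin, 80 mm diameter, 120 mm high, origin under its centre; a bystander.
- jar: Jar, 64 mm diameter, 90 mm high, origin under its centre; a bystander.
- scraper: Scraper 200 mm long lying on the bench beyond the boards, under 30 mm high, its origin on the bench under its middle; a bystander.
Things that resemble listed ones, but are neither listed nor needed, are in the scene too. Of the things like the part that bears curing_board_top, leave any that is yellow; of the rest the smaller one is meant.

How it is judged:
By the outcome, as a careful person would: the job done as asked, in the order asked, and still so for the second after the job is handed in, with the robot touching nothing.
It also fails if it takes over 72 s, if anything falls off the work surface, if the arm or the gripper's body presses on something with over 40 N, if the wrist force passes 120 N, or if a joint passes its speed limit or range.

## Working session

There is one attempt and no reset: what is moved stays moved. The work goes in short steps, Python scripts to look and compute and a tool call to move; the robot and the scene stay as the last step left them, time stands still between calls to the robot, and variables do not carry over. Pictures are saved under pics/ and viewed, at most 10 in all, crops included, and the job is handed in when it is done.

Besides the shell and the picture viewer there is one more tool, called after ">>>" as a command line: name --pt "numbers of a row" for each row, then --argument value for the rest. carry_out: Moves the arm, as the interface text tells. Its arguments: {"type":"object","properties":{"moves":{"type":"array","items":{"type":"array","items":{"type":"number"}}},"force":{"type":"number"}},"required":["moves"]}

```bash
ls; mkdir -p pics; python3 - <<'E'
from bench import r
import cv2, numpy as np
o=r.get_obs(); print({k:np.round(v,3) for k,v in o.items()})
for n in("scene","top"):
    f=r.grab_frame(n); cv2.imwrite(f"pics/{n}0.png",f[:,:,::-1]); print(n,{k:np.round(v,3) for k,v in r.calibration(n).items()})
E
```

```text
pics
{'clock': np.float64(0.0), 'joints': array([ 1.148,  0.478,  0.022,  1.556, -0.011,  1.109, -0.083]), 'qvel': array([-0.   , -0.001,  0.   ,  0.001, -0.001,  0.001, -0.001]), 'tau': array([-0.0000e+00, -5.9644e+01,  1.6080e+00, -2.8119e+01,  1.2000e-02,
        1.0000e-02,  0.0000e+00]), 'tcp_pos': array([ 0.209, -0.642,  0.404]), 'orientation': array([-3.101e+00, -4.920e-01,  1.000e-03]), 'contact_force': array([-0.232,  0.135,  0.765]), 'moment': array([0.017, 0.01 , 0.018]), 'gripper_force': np.float64(0.0), 'grip_width': np.float64(0.085)}
scene {'fx': np.float64(454.787), 'fy': np.float64(454.787), 'cx': np.float64(321.547), 'cy': np.float64(240.081), 'k1': np.float64(0.019), 'rvec': array([ 1.226,  2.134, -1.045]), 'tvec': array([ 0.349, -0.14 ,  1.379])}
top {'fx': np.float64(523.957), 'fy': np.float64(523.957), 'cx': np.float64(320.763), 'cy': np.float64(244.399), 'k1': np.float64(-0.034), 'rvec': array([ 2.113, -2.125,  0.198]), 'tvec': array([-0.126,  0.504,  1.145])}
```

View pics/scene0.png

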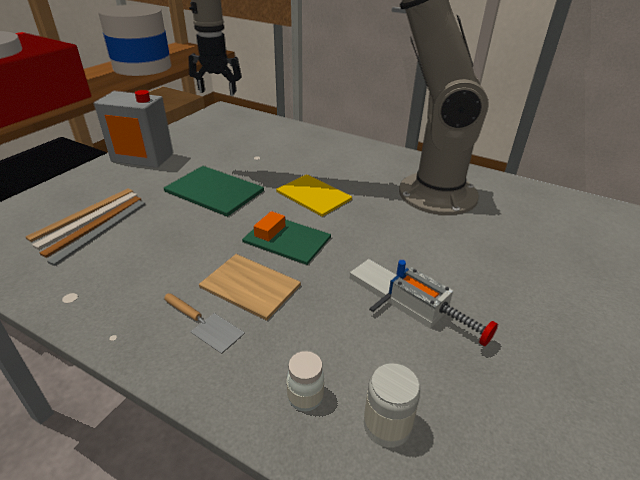

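View pics/top0.png

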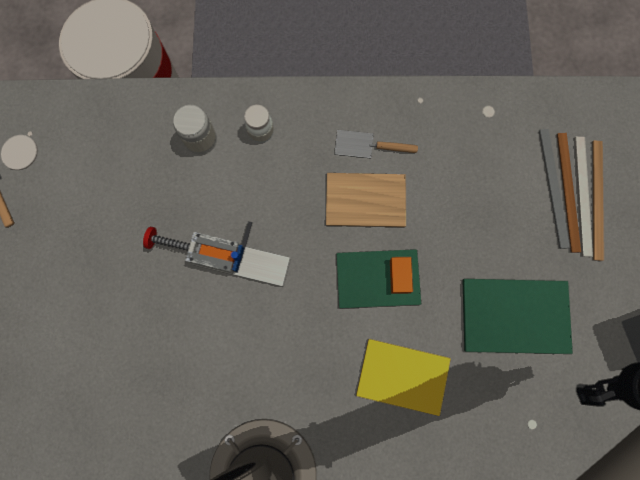

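The scene view shows the mould at (415,290), with the blue gate post (401,268) and red ejector disc (488,332), and the curing pad (269,227). In the top view they are at (236,257), (150,238) and (402,275).

These could be mistaken for the curing board:
- green with pad (378,279): the smaller green one, so this is the one I want
- larger green board (517,316)
- yellow board (404,377)
- plywood reject board (366,200)

For the gate and ejector, the decoys are the blue drum (135,40) and the red can cap (142,96) in the scene view.

```bash
cat > h.py <<'E'
import numpy as np, cv2
from scipy.spatial.transform import Rotation as R
from bench import r
def ray(c,px):
    px=np.atleast_2d(np.asarray(px,float)); d=(px-[c["cx"],c["cy"]])/[c["fx"],c["fy"]]
    u=d.copy()
    for _ in range(10): u=d/(1+c["k1"]*(u**2).sum(1,keepdims=True))
    M=R.from_rotvec(c["rvec"]).as_matrix(); v=np.c_[u,np.ones(len(u))]@M
    return -M.T@np.asarray(c["tvec"]), v
def plane(c,px,z):
    o,v=ray(c,px); return (o+v*((z-o[2])/v[:,2])[:,None])[:,:2]
def proj(c,P):
    M=R.from_rotvec(c["rvec"]).as_matrix(); q=np.atleast_2d(P)@M.T+c["tvec"]; u=q[:,:2]/q[:,2:]
    u=u*(1+c["k1"]*(u**2).sum(1,keepdims=True)); return u*[c["fx"],c["fy"]]+[c["cx"],c["cy"]]
def mask(f,col):
    h=cv2.cvtColor(f,cv2.COLOR_RGB2HSV).astype(int); H,S,V=h[...,0],h[...,1],h[...,2]
    m={"red":((H<4)|(H>174))&(S>170)&(V>60),"orange":(H>=5)&(H<14)&(S>200)&(V>90),"blue":(H>100)&(H<125)&(S>150)&(V>50),
       "green":(H>65)&(H<90)&(S>100)&(V>40),"white":(S<25)&(V>150)}[col]
    return m.astype(np.uint8)
def blobs(f,col,amin=30):
    cs,_=cv2.findContours(mask(f,col),cv2.RETR_EXTERNAL,cv2.CHAIN_APPROX_NONE)
    return sorted([c for c in cs if cv2.contourArea(c)>amin],key=lambda c:-cv2.contourArea(c))
E
python3 - <<'E'
from h import *
np.set_printoptions(precision=4,suppress=True)
c=r.calibration("top"); f=cv2.imread("pics/top0.png")[:,:,::-1].copy()
def rect(k,z):
    w=plane(c,k[:,0,:],z).astype(np.float32); q=cv2.minAreaRect(w*1000); return q
for col,z in(("green",.012),("orange",.046),("white",.02),("blue",.096),("red",.04)):
    for k in blobs(f,col,20):
        b=cv2.boundingRect(k)
        if col=="white" and not(200<b[0]<300 and 220<b[1]<300): continue
        print(col,b,[np.round(a,1) for a in rect(k,z)])
s=r.calibration("scene"); g=cv2.imread("pics/scene0.png")[:,:,::-1].copy()
for col in("blue","red","orange"):
    for k in blobs(g,col,20): print("scene",col,cv2.boundingRect(k))
cv2.imwrite("pics/crop1.png",np.hstack([cv2.resize(f[200:310,130:300],None,fx=2.3,fy=2.3)[:,:390],cv2.resize(f[230:330,320:440],None,fx=2.5,fy=2.5)[:250].copy().__class__((253,300,3),np.uint8)*0+cv2.resize(f[230:330,320:440],(300,253))])[:,:,::-1])
E
```

```text
green (464, 279, 108, 74) [array([ 341. , -577.4]), array([243.1, 164.5]), np.float64(88.4)]
green (337, 250, 84, 58) [array([ 429.6, -260.9]), array([127.3, 187.1]), np.float64(2.1)]
orange (392, 258, 20, 34) [array([ 433.4, -310.2]), array([43.3, 75. ]), np.float64(89.6)]
orange (200, 245, 33, 16) [array([486.7, 108.5]), array([77.3, 19.9]), np.float64(76.2)]
white (235, 247, 54, 39) [array([459.4,   7.9]), array([112.4,  67.1]), np.float64(76.1)]
blue (232, 245, 10, 26) [array([466.8,  57.3]), array([17.7, 56.6]), np.float64(80.1)]
red (143, 227, 13, 22) [array([523.9, 268.3]), array([23.9, 49.7]), np.float64(77.9)]
scene blue (104, 32, 65, 31)
scene blue (391, 260, 18, 22)
scene red (0, 32, 91, 96)
scene red (479, 321, 18, 25)
scene red (135, 90, 15, 13)
scene orange (105, 115, 42, 43)
scene orange (254, 212, 31, 29)
scene orange (404, 276, 35, 21)
```

View pics/crop1.png

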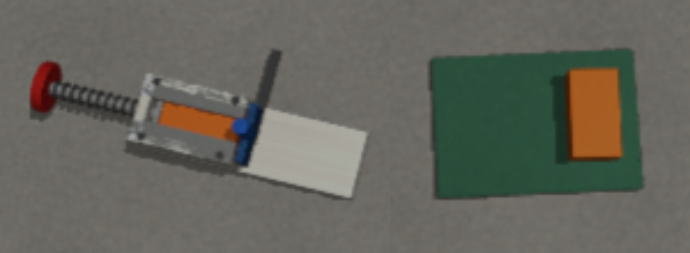

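The crop confirms the choices: red disc, mould with the pad in its slot, blue post at the cavity mouth, white landing plate, and the small green board carrying the old pad. From the top view, the mould origin is about (0.4845, 0.1087) with yaw -103.9°. That predicts the red disc at (524, 268) mm, which matches the measurement. The first move goes towards the mould and turns the tool so that tool x = -mould x and tool y = +mould y.

>>> carry_out --pt "0.03 -0.024 0 -0.12 0" --pt "0.07 -0.055 0 -0.25 0" --pt "0.11 -0.086 0 -0.38 0" --pt "0.15 -0.118 0 -0.51 0" --pt "0.19 -0.149 0 -0.64 0" --pt "0.23 -0.18 0 -0.77 0" --pt "0.26 -0.204 0 -0.9 0" --pt "0.28 -0.22 0 -1.012 0"

```text
clock: 0.9
tcp_pos: [0.409, -0.3424, 0.4047]
orientation: [-2.466, -1.946, -0.001]
contact_force: [0.1, -0.5, 1.0]
grip_width: -0.0
gripper_force: 0.0
```

```bash
cat >> h.py <<'E'
MO=np.array([.4845,.1087]); MY=np.radians(-103.9)
def m2w(x,y,O=None,Y=None):
    O=MO if O is None else O; Y=MY if Y is None else Y
    return O+[x*np.cos(Y)-y*np.sin(Y),x*np.sin(Y)+y*np.cos(Y)]
def to(xy,z,yaw=None):
    "tool-axes shift and roll to reach world xy,z with tool-x yaw (deg)"
    o=r.get_obs(); T=R.from_rotvec(o["orientation"]).as_matrix()
    d=T.T@(np.r_[xy,z]-o["tcp_pos"]); y0=np.degrees(np.arctan2(T[1,0],T[0,0]))
    rl=0 if yaw is None else np.radians(-((yaw-y0+180)%360-180))
    print("t",round(float(o["clock"]),2),"tcp",np.round(o["tcp_pos"],4),"yaw",round(y0,2),"F",np.round(o["contact_force"],1),"w",round(float(o["grip_width"]),4),"j7",round(o["joints"][6],2),"-> shift",np.round(d,4),"roll",round(rl,3))
E
python3 -c "
from h import *
to(m2w(48,-50) if 0 else m2w(.02,-.05),.40,76.1)"
```

```text
t 0.9 tcp [ 0.409  -0.3424  0.4047] yaw 76.56 F [ 0.1 -0.5  1. ] w -0.0 j7 0.26 -> shift [ 0.4367 -0.0816  0.0051] roll 0.008
```

>>> carry_out --pt "0.03 -0.01 0 0 0" --pt "0.08 -0.025 0 0 0" --pt "0.13 -0.04 0 0 0" --pt "0.18 -0.055 0 0 0" --pt "0.23 -0.07 0 0 0" --pt "0.275 -0.08 0 0 0" --pt "0.31 -0.08 0 0 0" --pt "0.33 -0.08 0 0 0"

```text
clock: 1.7
tcp_pos: [0.409, -0.0029, 0.4049]
orientation: [2.471, 1.94, 0.001]
contact_force: [0.8, -0.9, 0.7]
grip_width: -0.0001
gripper_force: 0.0
```

```bash
python3 - <<'E'
from h import *
to(m2w(.048,-.04),.30,76.1)
c=r.calibration("wrist"); f=r.grab_frame("wrist"); cv2.imwrite("pics/w1.png",f[:,:,::-1])
print(np.round(proj(c,np.c_[[m2w(.048,0),m2w(.160,.035),m2w(.160,-.035),m2w(-.17,0)],[.096,.02,.02,.04]]),0).tolist())
E
```

```text
t 1.7 tcp [ 0.409  -0.0029  0.4049] yaw 76.28 F [ 0.8 -0.9  0.7] w -0.0001 j7 -0.43 -> shift [0.0784 0.0067 0.105 ] roll 0.003
[[389.0, 125.0], [405.0, 242.0], [335.0, 242.0], [385.0, -156.0]]
```

View pics/w1.png

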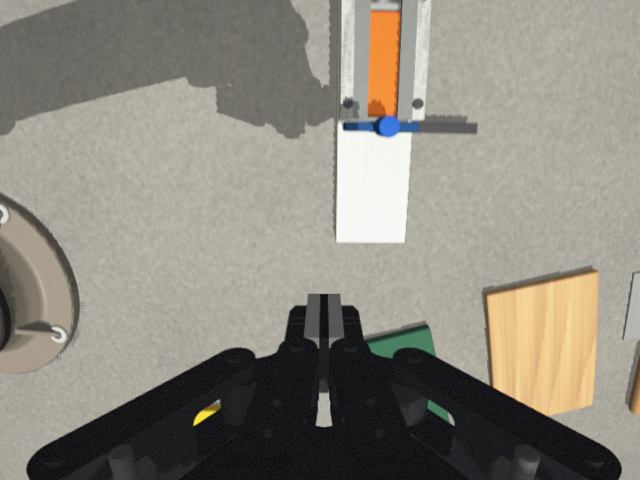

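The wrist view shows the blue knob at (389,126) (predicted 389,125) and the landing plate's end corners at (405,242) and (337,242) (predicted 405/335, 242). The mould pose is good, so I'll descend beside the knob on its -y side.

>>> carry_out --pt "0.03 0.002 0.01 0 0" --pt "0.06 0.003 0.03 0 0" --pt "0.078 0.003 0.06 0 0" --pt "0.078 0.003 0.095 0 0" --pt "0.078 0.003 0.125 0 0" --pt "0.078 0.003 0.147 0 0" --pt "0.078 0.003 0.159 0 0" --pt "0.078 0.003 0.161 0 0"

```text
clock: 2.55
tcp_pos: [0.4306, 0.0682, 0.2426]
orientation: [-2.474, -1.934, 0.004]
contact_force: [0.2, -0.2, 0.2]
grip_width: 0.0002
gripper_force: 0.0
```

```bash
python3 -c "
from h import *
to(m2w(.048,.0425),.243,76.1)"
```

```text
t 2.55 tcp [0.4306 0.0682 0.2426] yaw 76.02 F [ 0.2 -0.2  0.2] w 0.0002 j7 -0.9 -> shift [ 0.0044  0.0851 -0.0006] roll -0.001
```

>>> carry_out --pt "0.002 0.008 0 0 0" --pt "0.002 0.018 0 0 0" --pt "0.002 0.03 0 0 0" --pt "0.002 0.042 0 0 0" --pt "0.002 0.054 0 0 0" --pt "0.002 0.066 0 0 0" --pt "0.002 0.076 0 0 0" --pt "0.002 0.08 0 0 0"

```text
clock: 3.35
tcp_pos: [0.5103, 0.0508, 0.2437]
orientation: [2.476, 1.933, 0.001]
contact_force: [-1.8, 0.8, 0.8]
grip_width: -0.0
gripper_force: 0.8
```

```bash
python3 - <<'E'
from h import *
to(m2w(.048,.0425),.243,76.1)
c=r.calibration("top"); f=r.grab_frame("top"); cv2.imwrite("pics/top1.png",f[:,:,::-1])
print(proj(c,np.c_[[m2w(.048,.065)],[.096]]))
for k in blobs(f,"blue",10): print(cv2.boundingRect(k))
E
```

```text
t 3.35 tcp [0.5103 0.0508 0.2437] yaw 75.97 F [-1.8  0.8  0.8] w -0.0 j7 -0.82 -> shift [0.0021 0.0036 0.0007] roll -0.002
[[240.99506056 225.99650651]]
```

>>> carry_out --pt "0 0.001 0 0 0" --pt "0 0.002 0 0 0" --pt "0 0.003 0 0 0" --pt "0 0.004 0 0 0" --pt "0 0.005 0 0 0" --pt "0 0.006 0 0 0" --pt "0 0.006 0 0 0" --pt "0 0.006 0 0 0"

```text
clock: 4.2
tcp_pos: [0.5149, 0.0496, 0.2437]
orientation: [2.475, 1.934, -0.0]
contact_force: [-0.7, -0.4, -1.1]
grip_width: -0.0
gripper_force: 0.5
```

```bash
python3 -c "
from h import *
to(m2w(.048,.0425),.243,76.1)"
```

```text
t 4.2 tcp [0.5149 0.0496 0.2437] yaw 76.01 F [-0.7 -0.4 -1.1] w -0.0 j7 -0.82 -> shift [ 0.002  -0.0012  0.0007] roll -0.002
```

Not at the stop yet, so I'll push a little further.

>>> carry_out --pt "0 0.001 0 0 0" --pt "0 0.002 0 0 0" --pt "0 0.003 0 0 0" --pt "0 0.004 0 0 0" --pt "0 0.005 0 0 0" --pt "0 0.006 0 0 0" --pt "0 0.007 0 0 0" --pt "0 0.007 0 0 0"

```text
clock: 5.0
tcp_pos: [0.5175, 0.0496, 0.2431]
orientation: [-2.469, -1.934, 0.015]
contact_force: [-19.9, 3.0, 16.4]
grip_width: -0.0002
gripper_force: 10.6
```

```bash
python3 -c "
from h import *
to(m2w(.048,.0425),.243,76.1)"
```

```text
t 5.0 tcp [0.5175 0.0496 0.2431] yaw 76.15 F [-19.9   3.   16.4] w -0.0002 j7 -0.81 -> shift [ 0.0015 -0.0037  0.0002] roll 0.001
```

The force has risen to 20 N, so the gate is at its stop. I'll back off and lift.

>>> carry_out --pt "0 -0.005 0 0 0" --pt "0 -0.018 0 0 0" --pt "0 -0.022 -0.02 0 0" --pt "0.005 -0.03 -0.05 0 0" --pt "0.03 -0.04 -0.075 0 0" --pt "0.07 -0.045 -0.085 0 0" --pt "0.11 -0.048 -0.085 0 0" --pt "0.14 -0.05 -0.085 0 0"

```text
clock: 5.8
tcp_pos: [0.5071, 0.1986, 0.33]
orientation: [2.474, 1.935, 0.006]
contact_force: [-0.7, -0.9, -0.0]
grip_width: -0.0001
gripper_force: 0.0
```

```bash
python3 - <<'E'
from h import *
to(m2w(-.205,0),.193,76.1)
c=r.calibration("top"); f=r.grab_frame("top"); cv2.imwrite("pics/top2.png",f[:,:,::-1])
print(proj(c,np.c_[[m2w(.048,.065)],[.096]]))
for k in blobs(f,"blue",10): print(cv2.boundingRect(k), plane(c,k[:,0].mean(0),.078))
print(m2w(.048,.065))
E
```

```text
t 5.8 tcp [0.5071 0.1986 0.33  ] yaw 76.07 F [-0.7 -0.9 -0. ] w -0.0001 j7 -1.02 -> shift [ 0.112  -0.0008  0.1373] roll -0.0
[[240.99506056 225.99650651]]
(239, 218, 11, 25) [[0.53101074 0.04259787]]
[0.53606563 0.04649079]
```

The gate is aside. Next I'll go behind the ejector and down.

>>> carry_out --pt "0.03 0 0 0 0" --pt "0.07 0 0 0 0" --pt "0.1 0 0.005 0 0" --pt "0.112 0 0.035 0 0" --pt "0.112 0 0.07 0 0" --pt "0.112 0 0.105 0 0" --pt "0.112 0 0.13 0 0" --pt "0.112 0 0.137 0 0"

```text
clock: 6.65
tcp_pos: [0.5331, 0.3037, 0.1889]
orientation: [-2.475, -1.934, 0.006]
contact_force: [-0.9, -0.5, 0.7]
grip_width: -0.0003
gripper_force: 0.0
```

```bash
python3 -c "
from h import *
to(m2w(-.087,0),.193,76.1)"
```

```text
t 6.65 tcp [0.5331 0.3037 0.1889] yaw 76.02 F [-0.9 -0.5  0.7] w -0.0003 j7 -1.28 -> shift [-0.1139 -0.0002 -0.0038] roll -0.001
```

>>> carry_out --pt "-0.01 0 -0.002 0 0" --pt "-0.02 0 -0.002 0 0" --pt "-0.03 0 -0.002 0 0" --pt "-0.04 0 -0.002 0 0" --pt "-0.05 0 -0.002 0 0" --pt "-0.06 0 -0.002 0 0" --pt "-0.07 0 -0.002 0 0" --pt "-0.08 0 -0.002 0 0"

```text
clock: 7.45
tcp_pos: [0.5158, 0.2301, 0.1967]
orientation: [-2.471, -1.935, -0.019]
contact_force: [2.6, 12.7, -3.2]
grip_width: 0.0
gripper_force: 0.0
```

```bash
python3 -c "
from h import *
to(m2w(-.087,0),.193,76.1)"
```

```text
t 7.45 tcp [0.5158 0.2301 0.1967] yaw 76.12 F [ 2.6 12.7 -3.2] w 0.0 j7 -1.21 -> shift [-0.0384 -0.0013  0.0033] roll 0.0
```

>>> carry_out --pt "-0.007 0 0 0 0" --pt "-0.014 0 0 0 0" --pt "-0.02 0 0 0 0" --pt "-0.026 0 0 0 0" --pt "-0.03 0 0 0 0" --pt "-0.033 0 0 0 0" --pt "-0.036 0 0 0 0" --pt "-0.036 0 0 0 0"

```text
clock: 8.25
tcp_pos: [0.5072, 0.195, 0.1968]
orientation: [-2.472, -1.935, -0.017]
contact_force: [1.4, 11.1, 1.0]
grip_width: 0.0001
gripper_force: 0.0
```

```bash
python3 -c "
from h import *
to(m2w(-.087,0),.193,76.1)"
```

```text
t 8.25 tcp [0.5072 0.195  0.1968] yaw 76.1 F [ 1.4 11.1  1. ] w 0.0001 j7 -1.17 -> shift [-0.0023 -0.0013  0.0038] roll 0.0
```

>>> carry_out --pt "-0.001 0 0 0 0" --pt "-0.002 0 0 0 0" --pt "-0.003 0 0 0 0" --pt "-0.004 0 0 0 0" --pt "-0.005 0 0 0 0" --pt "-0.006 0 0 0 0" --pt "-0.006 0 0 0 0" --pt "-0.006 0 0 0 0"

```text
clock: 9.05
tcp_pos: [0.5059, 0.1902, 0.1969]
orientation: [-2.471, -1.936, -0.02]
contact_force: [3.0, 12.6, -0.6]
grip_width: 0.0001
gripper_force: 0.0
```

```bash
python3 - <<'E'
from h import *
to(m2w(-.087,0),.193,76.1)
c=r.calibration("top"); f=r.grab_frame("top"); cv2.imwrite("pics/top3.png",f[:,:,::-1])
for k in blobs(f,"orange",10):
    q=cv2.minAreaRect((plane(c,k[:,0],.054)*1000).astype(np.float32)); print([np.round(a,1) for a in q])
print(m2w(.092,0))
E
```

```text
t 9.05 tcp [0.5059 0.1902 0.1969] yaw 76.16 F [ 3.  12.6 -0.6] w 0.0001 j7 -1.16 -> shift [ 0.0027 -0.0012  0.0039] roll 0.001
[array([ 431.5, -308.8]), array([76.9, 43.5]), np.float64(0.7)]
[array([461.8,  15.4]), array([77.5, 42.5]), np.float64(75.1)]
[0.46239902 0.01939408]
```

>>> carry_out --pt "-0.001 0 0 0 0" --pt "-0.002 0 0 0 0" --pt "-0.003 0 0 0 0" --pt "-0.004 0 0 0 0" --pt "-0.005 0 0 0 0" --pt "-0.006 0 0 0 0" --pt "-0.007 0 0 0 0" --pt "-0.007 0 0 0 0"

```text
clock: 9.9
tcp_pos: [0.5052, 0.1883, 0.1977]
orientation: [-2.463, -1.937, -0.036]
contact_force: [7.2, 27.7, -11.6]
grip_width: -0.0001
gripper_force: 0.0
```

```bash
python3 - <<'E'
from h import *
to(m2w(-.087,0),.193,76.1)
c=r.calibration("top"); f=r.grab_frame("top"); cv2.imwrite("pics/top4.png",f[:,:,::-1])
for k in blobs(f,"orange",10):
    q=cv2.minAreaRect((plane(c,k[:,0],.054)*1000).astype(np.float32)); print([np.round(a,1) for a in q])
E
```

```text
t 9.9 tcp [0.5052 0.1883 0.1977] yaw 76.38 F [  7.2  27.7 -11.6] w -0.0001 j7 -1.15 -> shift [ 0.0046 -0.001   0.0048] roll 0.005
[array([ 431.5, -308.8]), array([76.8, 43.5]), np.float64(0.7)]
[array([461.,  14.]), array([74.3, 42.4]), np.float64(76.2)]
```

The ejector is at its stop (28 N), and the pad is centred near (461, 14) on the landing plate. I'll back away so the ejector returns, then lift.

>>> carry_out --pt "0.01 0 0 0 0" --pt "0.025 0 0 0 0" --pt "0.045 0 0 0 0" --pt "0.065 0 0 0 0" --pt "0.085 0 0 0 0" --pt "0.105 0 0 0 0" --pt "0.12 0 -0.005 0 0" --pt "0.125 0 -0.025 0 0"

```text
clock: 10.75
tcp_pos: [0.5327, 0.3012, 0.2188]
orientation: [-2.474, -1.935, 0.002]
contact_force: [0.1, -0.0, -0.4]
grip_width: 0.0002
gripper_force: 0.0
```

>>> carry_out --pt "0 0 -0.03 0 0" --pt "0 0 -0.07 0 0.0854" --pt "-0.02 0 -0.1 0 0.0854" --pt "-0.06 0 -0.11 0 0.0854" --pt "-0.1 0 -0.11 0 0.0854" --pt "-0.145 0 -0.11 0 0.0854" --pt "-0.185 0 -0.11 0 0.0854" --pt "-0.205 0 -0.11 0 0.0854"

```text
clock: 11.55
tcp_pos: [0.4824, 0.0972, 0.3292]
orientation: [2.478, 1.927, -0.004]
contact_force: [0.2, 0.2, -0.8]
grip_width: 0.0854
gripper_force: 0.0
```

```bash
python3 - <<'E'
from h import *
to(m2w(.096,0),.33,76.1)
c=r.calibration("wrist"); f=r.grab_frame("wrist"); cv2.imwrite("pics/w2.png",f[:,:,::-1])
for k in blobs(f,"orange",100):
    q=cv2.minAreaRect((plane(c,k[:,0],.054)*1000).astype(np.float32)); print(cv2.boundingRect(k),[np.round(a,1) for a in q])
c=r.calibration("top"); f=r.grab_frame("top"); cv2.imwrite("pics/top5.png",f[:,:,::-1])
for col in("red","orange","blue"):
  for k in blobs(f,col,10):
    q=cv2.minAreaRect((plane(c,k[:,0],.054 if col=="orange" else .04)*1000).astype(np.float32)); print(col,[np.round(a,1) for a in q])
E
```

```text
t 11.55 tcp [0.4824 0.0972 0.3292] yaw 75.73 F [ 0.2  0.2 -0.8] w 0.0854 j7 -0.83 -> shift [-0.0843 -0.0002 -0.0005] roll -0.006
(296, 282, 59, 20) [array([473.2,  59.8]), array([14.8, 42.5]), np.float64(78.5)]
red [array([969.3, 258.8]), array([37.5, 79.2]), np.float64(89.1)]
orange [array([462. ,  16.7]), array([80.3, 43.5]), np.float64(75.6)]
orange [array([ 431.4, -308.6]), array([76.9, 43. ]), np.float64(0.7)]
blue [array([540.1,  51.2]), array([20.6, 57.9]), np.float64(80.1)]
```

View pics/w2.png

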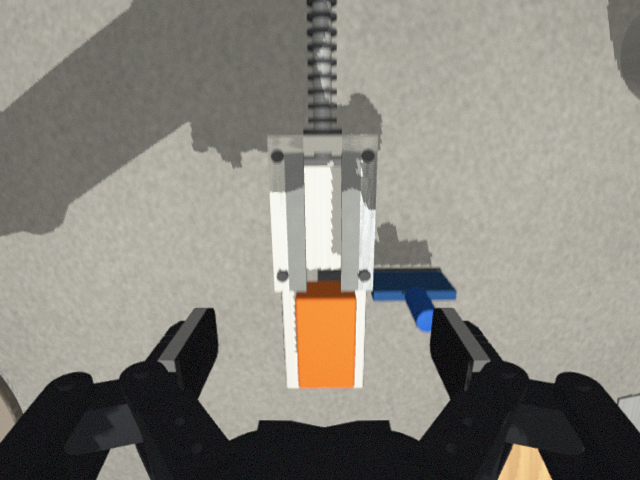

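The wrist view shows the cavity empty and the rod back out. The pad lies on the landing plate (rows 282–388, columns 296–356), with the gate aside at right (415,285). I'll measure the pad with a wider mask.

```bash
python3 - <<'E'
from h import *
c=r.calibration("wrist"); f=cv2.imread("pics/w2.png")[:,:,::-1].copy()
print(f[340,325],f[290,325])
P=[(.16,.035,.02),(.16,-.035,.02),(.136,.0225,.054),(.136,-.0225,.054),(.056,.0225,.054)]
print(np.round(proj(c,[np.r_[m2w(a,b),z] for a,b,z in P])).tolist())
h=cv2.cvtColor(f,cv2.COLOR_RGB2HSV); m=cv2.inRange(h,(3,170,150),(22,255,255)); m[:, :250]=0; m[:,400:]=0
k=max(cv2.findContours(m,0,1)[0],key=cv2.contourArea); print(cv2.boundingRect(k))
q=cv2.minAreaRect((plane(c,k[:,0],.054)*1000).astype(np.float32)); print([np.round(a,1) for a in q])
g=cv2.imread("pics/top5.png"); cv2.imwrite("pics/crop2.png",cv2.resize(g[200:310,130:300],None,fx=4,fy=4,interpolation=cv2.INTER_CUBIC))
E
```

```text
[245 145  58] [115  52  14]
[[362.0, 385.0], [286.0, 386.0], [352.0, 389.0], [296.0, 389.0], [354.0, 299.0]]
(296, 297, 60, 90)
[array([463.6,  17.4]), array([79. , 43.9]), np.float64(75.8)]
```

View pics/crop2.png

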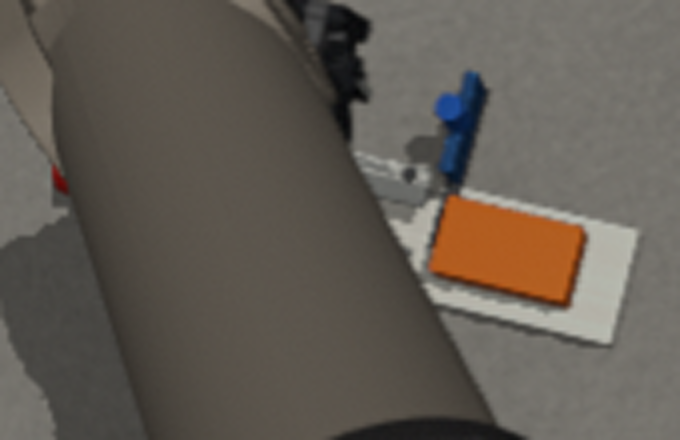

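The crop shows the pad clear of the gate, centred near px (257,262), with the knob at about (242,227) (predicted 241,226 for fully open). The pad centre is about (0.463, 0.017) with yaw 75.8°. I'll go above it and grasp.

```bash
python3 -c "
from h import *
to([.463,.0172],.200,75.8)"
```

```text
t 11.65 tcp [0.4828 0.0976 0.3292] yaw 75.66 F [ 0.1  0.3 -0. ] w 0.0855 j7 -0.83 -> shift [-0.0823  0.0006  0.1295] roll -0.002
```

>>> carry_out --pt "-0.03 0 0 0 0.0854" --pt "-0.06 0 0 0 0.0854" --pt "-0.082 0 0.01 0 0.0854" --pt "-0.082 0 0.035 0 0.0854" --pt "-0.082 0 0.065 0 0.0854" --pt "-0.082 0 0.09 0 0.0854" --pt "-0.082 0 0.1 0 0.0854" --pt "-0.082 0 0.1 0 0.0854"

```text
clock: 12.45
tcp_pos: [0.4636, 0.0228, 0.2282]
orientation: [-2.473, -1.935, 0.002]
contact_force: [-0.0, -0.2, -0.2]
grip_width: 0.0852
gripper_force: 0.0
```

```bash
python3 -c "
from h import *
to([.463,.0172],.200,75.8)"
```

```text
t 12.45 tcp [0.4636 0.0228 0.2282] yaw 76.08 F [-0.  -0.2 -0.2] w 0.0852 j7 -0.81 -> shift [-0.0056  0.0008  0.0282] roll 0.005
```

>>> carry_out --pt "-0.004 0.001 0.01 0.003 0.0854" --pt "-0.005 0.001 0.02 0.003 0.0854" --pt "-0.005 0.001 0.028 0.003 0.0854" --pt "-0.005 0.001 0.029 0.003 0.0854" --pt "-0.005 0.001 0.029 0.003 0.04" --pt "-0.005 0.001 0.029 0.003 0.04" --pt "-0.005 0.001 0.029 0.003 0.03" --pt "-0.005 0.001 0.029 0.003 0.03" --force 35

```text
clock: 13.25
tcp_pos: [0.4638, 0.0173, 0.2001]
orientation: [2.478, 1.931, 0.001]
contact_force: [0.2, 0.1, 1.5]
grip_width: 0.0444
gripper_force: 36.4
```

```bash
python3 -c "
from h import *
to([.463,.0172],.200,75.8)"
```

```text
t 13.25 tcp [0.4638 0.0173 0.2001] yaw 75.85 F [0.2 0.1 1.5] w 0.0444 j7 -0.85 -> shift [-0.0003 -0.0008  0.0001] roll 0.001
```

The pad is gripped at 44.4 mm, and TCP z of 0.200 corresponds to a pad bottom of 0.020. So on the board (top 0.012), TCP z should be about 0.192. Lifting and carrying.

>>> carry_out --pt "0 0 -0.01 0 0.03" --pt "0 0 -0.03 0 0.03" --pt "0 0 -0.06 0 0.03" --pt "-0.01 0 -0.09 0.05 0.03" --pt "-0.035 0 -0.11 0.15 0.03" --pt "-0.07 0 -0.12 0.28 0.03" --pt "-0.1 0.005 -0.12 0.4 0.03" --pt "-0.12 0.01 -0.12 0.48 0.03"

```text
clock: 14.05
tcp_pos: [0.443, -0.1037, 0.3205]
orientation: [2.869, 1.277, -0.0]
contact_force: [0.6, 0.4, -1.6]
grip_width: 0.0441
gripper_force: 36.4
```

```bash
python3 - <<'E'
from h import *
to([.430,-.213],.32,0.5)
c=r.calibration("wrist"); f=r.grab_frame("wrist"); cv2.imwrite("pics/w3.png",f[:,:,::-1])
P=[(.4296,-.2609,.012),(.432,-.3095,.046)]; print(np.round(proj(c,P)).tolist())
E
```

```text
t 14.05 tcp [ 0.443  -0.1037  0.3205] yaw 47.98 F [ 0.6  0.4 -1.6] w 0.0441 j7 -0.82 -> shift [-0.0899  0.0635  0.0006] roll 0.829
[[431.0, 365.0], [477.0, 422.0]]
```

View pics/w3.png

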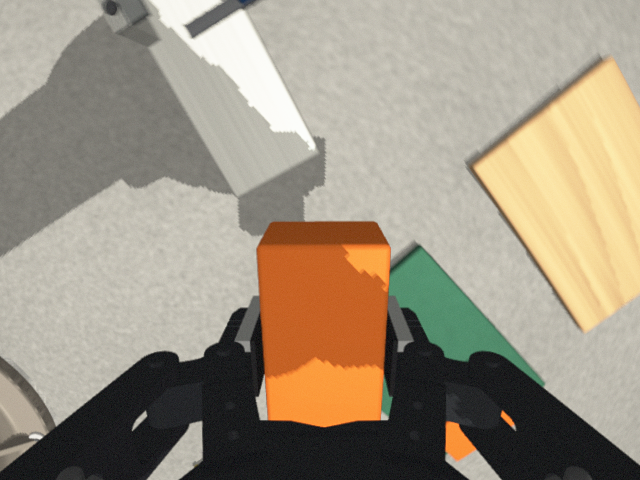

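The wrist view shows the pad held squarely between the fingers. The green board's near corner is at (420,244) with its edge running to (543,380), and the curing pad is partly visible at (470,430). I'll check the board corner and edge, then the old pad's yaw from the top view.

```bash
python3 - <<'E'
from h import *
c=r.calibration("wrist")
a=plane(c,[[420,244],[543,380]],.012); print(a, np.degrees(np.arctan2(*(a[0]-a[1])[::-1])))
b=plane(c,[[420,244],[390,272]],.012); 
t=r.calibration("top"); f=cv2.imread("pics/top0.png")[:,:,::-1].copy()
k=blobs(f,"orange",300)[0][:,0]; w=plane(t,k,.046)*1000; cx,cy=w.mean(0)
for ax in(0,1):
  for s in(-1,1):
    d=w-w.mean(0); h=(36,20) ; e=w[(s*d[:,ax]>h[ax]-5)&(abs(d[:,1-ax])<h[1-ax]-6)]; p=np.polyfit(e[:,1-ax],e[:,ax],1); print("side",ax,s,len(e),np.round(e.mean(0),1),np.degrees(np.arctan(p[0])))
k=[q for q in blobs(f,"green",300) if q[:,0,0].mean()<430][0]; w=plane(t,k[:,0],.012)*1000
print(w.min(0),w.max(0),cv2.approxPolyDP(w.astype(np.float32).reshape(-1,1,2),8,True)[:,0])
E
```

```text
[[ 0.49081811 -0.16710553]
 [ 0.4959472  -0.3522892 ]] 91.58653397767274Traceback (most recent call last):
  File "<stdin>", line 9, in <module>
    raise TypeError("expected non-empty vector for x")
TypeError: expected non-empty vector for x
```

>>> carry_out --pt "-0.01 0.006 0 0.1 0.03" --pt "-0.025 0.016 0 0.21 0.03" --pt "-0.04 0.027 0 0.33 0.03" --pt "-0.055 0.038 0 0.45 0.03" --pt "-0.07 0.049 0 0.57 0.03" --pt "-0.08 0.056 0 0.69 0.03" --pt "-0.087 0.061 0 0.79 0.03" --pt "-0.09 0.063 0 0.824 0.03"

```text
clock: 14.9
tcp_pos: [0.4312, -0.2111, 0.3194]
orientation: [-3.141, -0.027, 0.001]
contact_force: [-0.1, 0.1, -2.0]
grip_width: 0.0447
gripper_force: 36.4
```

>>> carry_out --pt "0 0 0.01 0 0.03" --pt "0 0 0.03 0 0.03" --pt "0 0 0.055 0 0.03" --pt "0 0 0.08 0 0.03" --pt "0 0 0.095 0 0.03" --pt "0 0 0.1 0 0.03" --pt "0 0 0.1 0 0.03" --pt "0 0 0.1 0 0.03"

```text
clock: 15.7
tcp_pos: [0.4316, -0.2105, 0.2201]
orientation: [3.141, 0.033, 0.001]
contact_force: [-0.3, -0.1, -1.6]
grip_width: 0.0444
gripper_force: 36.2
```

```bash
python3 - <<'E'
from h import *
to([.430,-.213],.193,0.8)
c=r.calibration("top"); f=r.grab_frame("top"); cv2.imwrite("pics/top6.png",f[:,:,::-1])
for k in blobs(f,"orange",10):
    q=cv2.minAreaRect((plane(c,k[:,0],.046)*1000).astype(np.float32)); print([np.round(a,1) for a in q])
E
```

```text
t 15.7 tcp [ 0.4316 -0.2105  0.2201] yaw 1.2 F [-0.3 -0.1 -1.6] w 0.0444 j7 -1.41 -> shift [-0.0016  0.0025  0.0271] roll 0.007
[array([ 439. , -320.3]), array([63.8, 21.9]), np.float64(0.7)]
```

Good. Now I'll lower slowly, with a roll correction of 0.007.

>>> carry_out --pt "-0.001 0.002 0.006 0.005 0.03" --pt "-0.001 0.002 0.012 0.007 0.03" --pt "-0.001 0.002 0.017 0.007 0.03" --pt "-0.001 0.002 0.021 0.007 0.03" --pt "-0.001 0.002 0.024 0.007 0.03" --pt "-0.001 0.002 0.025 0.007 0.03" --pt "-0.001 0.002 0.026 0.007 0.03" --pt "-0.001 0.002 0.026 0.007 0.03"

```text
clock: 16.55
tcp_pos: [0.4302, -0.2128, 0.1937]
orientation: [-3.142, -0.02, -0.0]
contact_force: [-0.5, 0.2, -0.8]
grip_width: 0.0445
gripper_force: 36.3
```

```bash
python3 -c "
from h import *
to([.430,-.213],.192,0.8)"
```

```text
t 16.55 tcp [ 0.4302 -0.2128  0.1937] yaw 0.74 F [-0.5  0.2 -0.8] w 0.0445 j7 -1.44 -> shift [-0.0002  0.0002  0.0017] roll -0.001
```

>>> carry_out --pt "0 0 0.0005 0 0.03" --pt "0 0 0.001 0 0.03" --pt "0 0 0.0015 0 0.03" --pt "0 0 0.002 0 0.03" --pt "0 0 0.0025 0 0.03" --pt "0 0 0.0025 0 0.03" --pt "0 0 0.0025 0 0.03" --pt "0 0 0.0025 0 0.03"

```text
clock: 17.35
tcp_pos: [0.4302, -0.2127, 0.1921]
orientation: [3.141, 0.02, 0.0]
contact_force: [-3.3, 2.7, 11.6]
grip_width: 0.0444
gripper_force: 38.0
```

It's seated on the board with 12 N upward. I'll ease off slightly, open moderately, then rise.

>>> carry_out --pt "0 0 -0.0007 0 0.03" --pt "0 0 -0.0007 0 0.03" --pt "0 0 -0.001 0 0.07" --pt "0 0 -0.001 0 0.07" --pt "0 0 -0.001 0 0.07" --pt "0 0 -0.001 0 0.07" --pt "0 0 -0.01 0 0.07" --pt "0 0 -0.03 0 0.07"

```text
clock: 18.15
tcp_pos: [0.4296, -0.2125, 0.2208]
orientation: [-3.14, -0.02, 0.004]
contact_force: [-0.8, 0.0, 0.8]
grip_width: 0.0699
gripper_force: 0.0
```

>>> carry_out --pt "0 0 -0.02 0 0.07" --pt "0 0 -0.06 0 0.07" --pt "0 0 -0.1 0 0.07" --pt "0 0.02 -0.14 0 0.07" --pt "0.02 0.06 -0.16 0 0.07" --pt "0.04 0.1 -0.17 0 0.07" --pt "0.05 0.14 -0.17 0 0.07" --pt "0.05 0.17 -0.17 0 0.07"

```text
clock: 18.95
tcp_pos: [0.4831, -0.3843, 0.3925]
orientation: [3.14, 0.02, 0.003]
contact_force: [0.1, 0.3, -0.3]
grip_width: 0.0702
gripper_force: 0.0
```

>>> carry_out --pt "0 0.03 0 0 0.07" --pt "0 0.07 0 0 0.07" --pt "0 0.11 0 0 0.07" --pt "0 0.15 0 0 0.07" --pt "0 0.18 0 0 0.07" --pt "0 0.2 0 0 0.07" --pt "0 0.2 0 0 0.07" --pt "0 0.2 0 0 0.07"

```text
clock: 19.75
tcp_pos: [0.4848, -0.5816, 0.3912]
orientation: [-3.14, -0.02, -0.0]
contact_force: [0.1, -0.3, -0.7]
grip_width: 0.0697
gripper_force: 0.0
```

```bash
python3 - <<'E'
from h import *
to([.430,-.213],.193,0.8)
c=r.calibration("top"); f=r.grab_frame("top"); cv2.imwrite("pics/top7.png",f[:,:,::-1])
for col,z in(("orange",.046),("red",.04),("green",.012),("blue",.078)):
  for k in blobs(f,col,10):
    q=cv2.minAreaRect((plane(c,k[:,0],z)*1000).astype(np.float32)); print(col,[np.round(a,1) for a in q])
E
```

```text
t 19.75 tcp [ 0.4848 -0.5816  0.3912] yaw 0.73 F [ 0.1 -0.3 -0.7] w 0.0697 j7 -0.83 -> shift [-0.0502 -0.3691  0.1986] roll -0.001
orange [array([ 433.4, -310.1]), array([75.7, 43.9]), np.float64(0.7)]
orange [array([ 428.3, -211. ]), array([42.8, 77.4]), np.float64(89.2)]
red [array([966.5, 253.7]), array([36.9, 80.1]), np.float64(80.4)]
red [array([523.9, 268.3]), array([23.9, 49.7]), np.float64(77.9)]
green [array([ 341.7, -565.3]), array([218.8, 164.2]), np.float64(88.2)]
green [array([ 429.6, -260.9]), array([126.9, 187.3]), np.float64(2.3)]
blue [array([531.6,  45.2]), array([19.7, 56. ]), np.float64(81.1)]
```

View pics/top7.png

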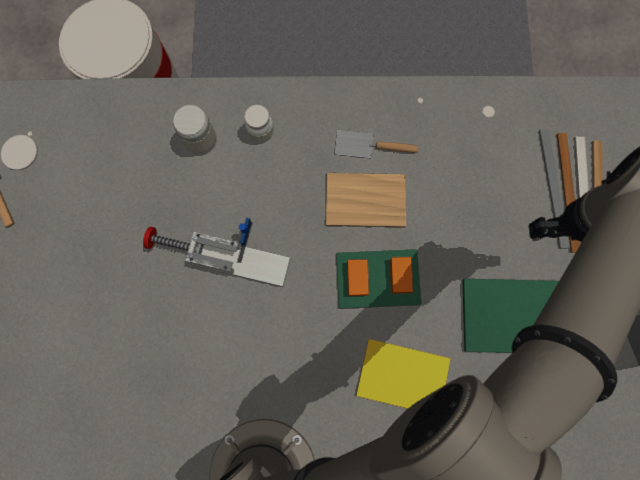

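The top view shows both pads on the small green board, at (358,278) and (402,275). They are about 1.5° apart in yaw with a 54 mm gap. The gate is open (245,232), the ejector is back at its rest position (150,238), and nothing else has moved. Handing in.

```bash
python3 -c "
from bench import r
print(r.hand_in())"
```

```text
the job is handed in; nothing more can be done
None
```

I handed the job in at about 20 s: the gate is open, the ejector is back out, and the pad lies flat on the green board beside the curing pad, about 54 mm clear and within about 1.5° of parallel; no verdict came back.

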